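Load a bracket under the spring clip of a drilling jig

ROBOT

A 6-joint arm with a two-finger parallel gripper is mounted at the origin on the work surface. World frame = base frame: x ahead of the robot, y to its left, z up, the work surface at z = 0. Lengths are in m, angles in rad, forces in N, time in s.
With the tool pointing down it reaches from about 0.4 to 0.825 m from the base axis. Payload 7 kg.
Tool frame: the origin (TCP) lies midway between the tips of the shut fingers; the grasp point (between the pads) lies env.grip_depth behind it (env.grip_depth is the distance from the TCP to the grasp point, in m); z points along the fingers, y is the direction in which the jaws open and shut (so a half turn about z gives the same grasp; the last joint's range is limited). The gripper opens to 88 mm and grips with 3 to 60 N. Pads are 19 mm wide; open, the fingers measure 130 mm over their backs; the gripper's body (78 mm by 193 mm) begins 47 mm behind the grasp point.
Start: joints at [-0.845, 0.359, 0.012, 0, -1.224, -0.288], TCP at [0.286, -0.611, 0.227] pointing down, gripper open.
Joint ranges: [-3.07, 3.07], [-1.43, 2.12], [-1.02, 1.25], [-3.03, 1.67], [-3.05, -0], [-3.03, 3.03]. Speed limits (rad/s): [2.39, 2.39, 3.01, 3.14, 3.14, 3.14].

INTERFACE

Orientations are given as a 3x3 rotation matrix whose columns are the frame's x, y, z axes.
In Python, from bench import env gives the robot as it stands. Calls block until the motion is done:
- env.move_ptp(position, orientation): joint-space move of the TCP to a pose.
- env.move_linear(position, ori=None, feed=0.15, max_force=None): straight line of the TCP; ori=None keeps the orientation; feed is the mean speed in m/s. With max_force (N) it stops when the force on the tool has changed by that much, and returns True; else False.
- env.movej(angles): joint-space move.
- env.move_gripper(opening): finger opening in m; the grip force is fixed at half the most; returns when the fingers have stopped.
- env.hold(seconds).
- env.solve_ik(position, orientation): joint angles nearest the present ones, or None.
- env.get_image(name): name is "side" or "top"; returns the picture (384x512x3 uint8, red, green, blue); there is no depth.
- env.calibration(name): a dict with "fovy" (degrees; the focal length in pixels is half the picture's height over the tangent of half this angle, whatever the lens; pixels are square), "cx", "cy" (the principal point, pixels), "T" (4x4, takes a point from camera to world coordinates). Camera axes: x right, y down, z forward; pixel columns grow to the right and rows downward; lengths in m; the calibration is good to about 2 mm. A picture is of the moment at which its call begins. calibration takes no time and is no camera call.
A pose or a line that the arm cannot do raises env.PlanningError and nothing moves.
- env.hand_in(): hands the job in, once; it reports no verdict.
Readings, each from a call of its own:
- env.current_time(): time.
- env.current_q(): joint angles.
- env.current_joint_vel(): joint speeds.
- env.current_joint_torque(): joint torques, N m.
- env.current_ee_pos(): TCP position.
- env.current_orientation(): TCP orientation.
- env.current_ft_force(): force on the tool from outside, world axes, zero at the start.
- env.current_moment(): the same for the moment, N m.
- env.current_finger_gap(): finger opening in m.
Only numpy, scipy, OpenCV 4.12 (cv2) and the standard library are available. Lean on these libraries where they do the work, as an engineer would, in place of code of your own. Each camera call takes 0.05 s, during which the arm holds its last target.

TASK

Load the small lipped bracket into the drilling jig for drilling: press the spring clip's long tab down with one fingertip and, while keeping it down, push the bracket by its lip with the other fingertip, under the raised jaw until it is fully home against the end stop. Only then let the clip up so that its jaw clamps the bracket, and move clear. Nothing is to be gripped or lifted, and the other things on the bench stay where they are.

Things in the scene. Friction and masses are not known exactly. Their poses are not given: they have to be found in the camera images.
- jig: fixed drilling jig. Base 183 x 180 x 8 mm; black bed along the jig's x (-102 to 48 mm), 60 mm wide, centred on y = 0, top 30 mm above the bench, rails 5 mm high with inner faces at y = +-26.5 mm. Origin on the bench under the bed's centre line. x: the way the bracket is pushed; y: to the press tab; z up. Clip hinge line along x at y = 33, z = 44 mm, ears to z = 50 mm
- stop (a point): middle of the end stop's inner face at the bed's top: jig x = 40 mm, y = 0, z = 30 mm. The stop is a steel wall across the bed, 14 mm above it
- clip (a joint): spring clip angle, rad. 0: shut, the jaw's foot down on the empty bed, barring the bracket; grows as the tab is pressed (0.62 at most). Above 0.23 the bracket passes under the jaw; resting on the bracket it reads about 0.17. About 2 N on the tab starts it, 5 N at 0.42
- jaw (a point): underside of the clip's jaw foot, which hangs over the bed; shut it covers jig x 14 to 28 mm, y 0 to 6 mm, with upright faces; moves with the clip
- clip_tab (a point): top of the clip's press tab, 40 mm out from the hinge line, at jig x = -45 mm, mid-length; moves with the clip: 54 mm above the bench when shut, 36 mm at 0.42 rad. The tab is a steel strip along x (-120 to 30 mm), to be pressed at y 55 to 80 mm anywhere along it; a fingertip can slide along it. Small bead on its outer edge
- bracket: small windowed aluminium bracket, 70 (x) x 50 (y) mm, plate 5 mm thick; rear (-x) edge turned up as a lip 16 mm high over all, 50 mm wide. Loose on the bed between the rails, lip to the robot. Origin: centre of its underside; lip's back face at x = -35 mm, front edge at +35 mm. Fully home its origin is at jig x = +5 mm. About 60 g
- spare: bystander: flat windowed aluminium frame 130 x 64 x 4 mm without a lip, lying on the bench; leave alone
- wrench: bystander: open-ended wrench, 170 mm long, lying on the bench; leave alone
- screwdriver: bystander: screwdriver, 190 mm long, lying on the bench; leave alone
- socket_big: bystander: steel socket, 28 mm across, 34 mm tall, standing on the bench beyond the jig; leave alone
- socket_small: bystander: steel socket, 19 mm across, 28 mm tall, standing on the jig's base plate on the side away from the tab; leave alone
- spray: bystander: spray can, 52 mm across, 110 mm tall, standing on the bench; leave alone
- tin: bystander: open steel tin, 68 mm across, 40 mm tall, on the bench; leave alone
Things that resemble listed ones, but are neither listed nor needed, are in the scene too. Of the things that look like the bracket, the smallest one is meant.

How it is judged:
On the way, in this order (a step that is already met when the one before it is completed fails the run):
1. a finger holds the clip open while the bracket is still outside the jaw (value of joint clip above 0.22 rad and contact force between the fingers and clip above 0.3 N and x of bracket in the frame of jig below -0.018 m), for 0.1 s.
2. the bracket is home against the stop while a finger still holds the clip open (value of joint clip above 0.2 rad and contact force between the fingers and clip above 0.3 N and x of bracket in the frame of jig above 0.002 m), for 0.1 s.
At the end, for the whole second after the job is handed in: the bracket lies flat on the bed within 3 mm of the end stop and the released clip's jaw rests on it with more than 1 N; all at rest (x of bracket in the frame of jig between 0.002 and 0.008 m and value of joint clip between 0.1 and 0.22 rad and contact force between clip and bracket above 1 N and z of bracket in the frame of jig between 0.027 and 0.033 m and angle between bracket's own z axis and vertical below 0.06 rad and angle between the x axis of bracket and the x axis of jig, either way round below 0.08 rad and linear speed of bracket below 0.01 m/s); the robot touches nothing.
It fails at once if the bracket is lifted off the bed or tipped (z of bracket in the frame of jig above 0.037 m or angle between bracket's own z axis and vertical above 0.15 rad).
It fails at once if the clip is let down on the bracket before it is home (contact force between clip and bracket above 0.8 N and x of bracket in the frame of jig between -0.016 and -0.001 m).
It fails at once if a bystander is moved by more than 20 mm (distance of any of spare, wrench, screwdriver, socket_big, socket_small, spray, tin from where it was at the start of the episode above 0.02 m).
It also fails if it takes over 38 s, if anything falls off the work surface, if the arm or the gripper's body presses on something with over 40 N, if the wrist force passes 120 N, or if a joint passes its speed limit or range.

## Working session

There is one attempt and no reset: what is moved stays moved. The work goes in short steps, each a Python script; the robot and the scene stay as the last script left them, time stands still between calls to the robot, and variables do not carry over. Pictures are saved under pics/ and viewed, and the job is handed in when it is done.

```bash
mkdir -p pics; ls
python3 - <<'E'
from bench import env
import cv2
for n in("side","top"):
    im=env.get_image(n); cv2.imwrite(f"pics/{n}0.png",im[:,:,::-1]); c=env.calibration(n); print(n,c)
    cv2.imwrite(f"pics/{n}0b.png",cv2.resize(im[:,:,::-1],(800,600),interpolation=cv2.INTER_CUBIC))
print(env.current_time(),env.grip_depth,env.current_finger_gap(),env.current_orientation())
E
```

```text
pics
side {'fovy': 42.11200586335542, 'cx': 255.51536735820545, 'cy': 195.97828772047762, 'T': array([[-0.79719167, -0.47391248,  0.37402193,  0.02254723],
       [-0.60372383,  0.62754677, -0.49163257,  0.81213372],
       [-0.00172544, -0.61773134, -0.78638731,  1.20342409],
       [ 0.        ,  0.        ,  0.        ,  1.        ]])}
top {'fovy': 45.138227927475796, 'cx': 255.271137715105, 'cy': 200.21779345415646, 'T': array([[-0.02749383, -0.98586155,  0.16529095,  0.36287503],
       [-0.99958028,  0.02560397, -0.01355383,  0.09134409],
       [ 0.00913009, -0.16559422, -0.98615171,  1.25176257],
       [ 0.        ,  0.        ,  0.        ,  1.        ]])}
0.1 0.0188 0.08781474213594469 [[-9.05738667e-01 -4.23835949e-01 -7.45942219e-04]
 [-4.23836586e-01  9.05737756e-01  1.29085138e-03]
 [ 1.28518811e-04  1.48533161e-03 -9.99998889e-01]]
```

View pics/top0b.png

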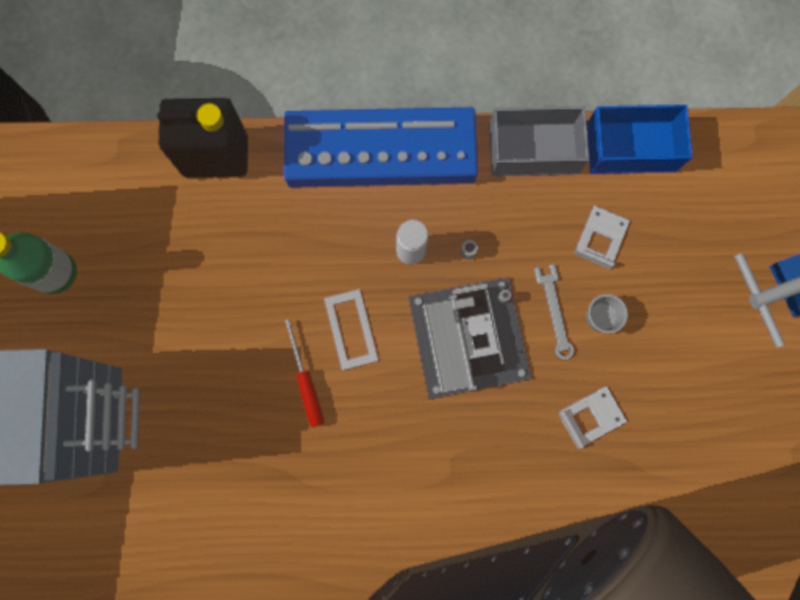

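View pics/side0b.png

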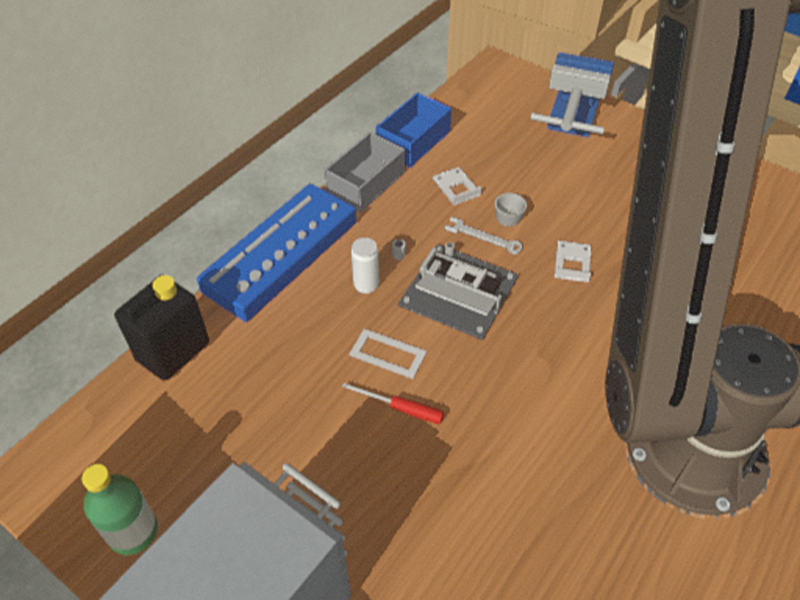

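The top view shows the jig around (470,340)/800 px with its tab on the left and its x pointing up and slightly left. I'll zoom in on it.

Run:
```python
import cv2
t=cv2.imread("pics/top0.png")[170:260,250:350]; cv2.imwrite("pics/tz.png",cv2.resize(t,None,fx=6.6,fy=6.6,interpolation=cv2.INTER_CUBIC))
t=cv2.imread("pics/side0.png")[145:225,245:345]; cv2.imwrite("pics/sz.png",cv2.resize(t,None,fx=7,fy=7,interpolation=cv2.INTER_CUBIC))
```

```text
(no output)
```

View pics/tz.png

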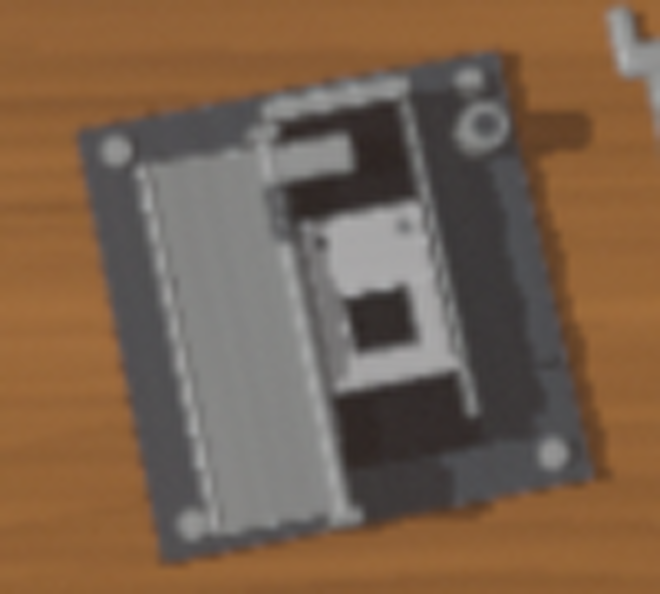

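View pics/sz.png

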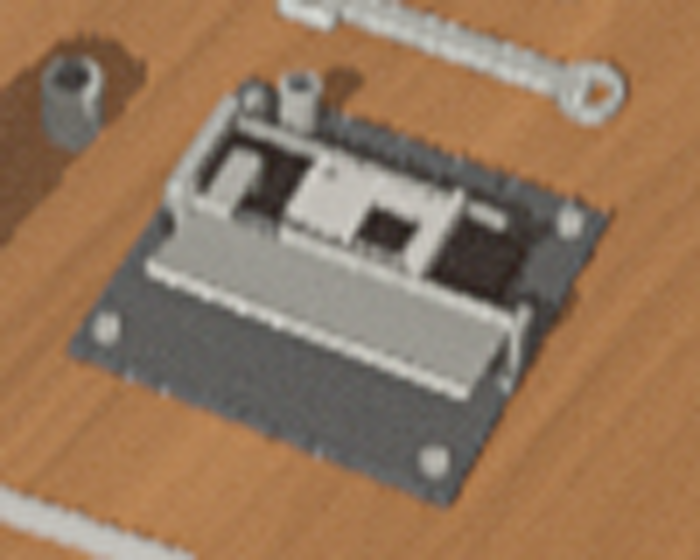

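```bash
cat > h.py <<'E'
import numpy as np
CAL={}
def cast(env,n,uv,z):
    c=env.calibration(n); T=c["T"]; f=192/np.tan(np.radians(c["fovy"]/2))
    uv=np.atleast_2d(uv).astype(float)
    d=np.c_[(uv[:,0]-c["cx"])/f,(uv[:,1]-c["cy"])/f,np.ones(len(uv))]@T[:3,:3].T
    o=T[:3,3]; return o+d*((z-o[2])/d[:,2])[:,None]
def proj(env,n,P):
    c=env.calibration(n); T=c["T"]; f=192/np.tan(np.radians(c["fovy"]/2))
    q=(np.atleast_2d(P)-T[:3,3])@T[:3,:3]
    return np.c_[c["cx"]+f*q[:,0]/q[:,2],c["cy"]+f*q[:,1]/q[:,2]]
def tc(a): return np.array(a)/6.6+[250,170]-.42
def sc(a): return np.array(a)/7+[245,145]-.43
E
python3 - <<'E'
from bench import env
from h import *
np.set_printoptions(precision=4,suppress=True)
b=cast(env,"top",tc([(80,130),(500,52),(605,480),(160,562)]),.008); print("base top TL TR BR BL\n",b)
print([np.linalg.norm(b[i]-b[(i+1)%4]) for i in range(4)])
b2=cast(env,"side",sc([(70,352),(450,505),(608,210)]),.008); print("base side: TL BL BR\n",b2)
print([np.linalg.norm(b2[i]-b2[i+1]) for i in range(2)])
print("tab top: TL BL BR\n",cast(env,"top",tc([(138,165),(213,532)]),.055))
print("tab side\n",cast(env,"side",sc([(150,268),(465,395)]),.055))
print("stop top L R\n",cast(env,"top",tc([(268,110),(408,90)]),.044))
print("stop side L R\n",cast(env,"side",sc([(175,193),(240,100)]),.044))
E
```

```text
base top TL TR BR BL
 [[ 0.6013  0.0558  0.008 ]
 [ 0.6299 -0.1206  0.008 ]
 [ 0.4504 -0.1541  0.008 ]
 [ 0.4221  0.0287  0.008 ]]
[np.float64(0.1787089043486729), np.float64(0.1826131579440961), np.float64(0.18494515937591635), np.float64(0.1812613175302662)]
base side: TL BL BR
 [[ 0.5961  0.063   0.008 ]
 [ 0.4185  0.0319  0.008 ]
 [ 0.4519 -0.1479  0.008 ]]
[np.float64(0.18022798153888359), np.float64(0.1829365760928546)]
tab top: TL BL BR
 [[0.5775 0.0344 0.055 ]
 [0.4309 0.0099 0.055 ]]
tab side
 [[0.5739 0.0355 0.055 ]
 [0.429  0.0118 0.055 ]]
stop top L R
 [[ 0.6007 -0.0194  0.044 ]
 [ 0.6074 -0.0764  0.044 ]]
stop side L R
 [[ 0.5958 -0.0129  0.044 ]
 [ 0.605  -0.075   0.044 ]]
```

The base, tab and stop from both views agree to within about 4 mm, with a yaw of about 9.3° and the origin near (0.560, -0.052). Next I'll fit the jig pose and find the bracket.

```bash
cat >> h.py <<'E'
TH=np.radians(9.3); O=np.array([.5597,-.0524]); 
EX=np.array([np.cos(TH),np.sin(TH)]); EY=np.array([-np.sin(TH),np.cos(TH)])
def toj(P): d=np.atleast_2d(P)[:,:2]-O; return np.c_[d@EX,d@EY,np.atleast_2d(P)[:,2]]
def tow(x,y,z): return np.r_[O+x*EX+y*EY,z]
E
python3 - <<'E'
from bench import env
from h import *
np.set_printoptions(precision=4,suppress=True)
J=lambda n,p,z: toj(cast(env,n,(tc if n=="top" else sc)(p),z))
print("lip top L R\n",J("top",[(335,390),(465,362)],.046))
print("front L R\n",J("top",[(300,222),(415,205)],.035))
print("side lip top\n",J("side",[(460,190),(412,270)],.046))
print("side front\n",J("side",[(318,150),(283,225)],.035))
print("jaw",J("top",[(272,182),(352,170),(275,148),(350,135)],.04))
print("jaw s",J("side",[(213,210),(245,150)],.04))
print("hinge side tab inner edge top",J("top",[(350,515),(285,240)],.046))
print("rail R inner",J("top",[(405,95),(470,415)],.035))
print("tabedge",J("top",[(138,165),(213,532)],.055),J("side",[(150,268),(465,395)],.055))
sp=np.array([[412,240],[470,248]])*.64-.18
print("spray,sock",toj(cast(env,"top",sp,.06)))
im=cv2=None
import cv2
im=env.get_image("top")[:,:,::-1].copy()
pts=[(x,y,.03) for x in(-.102,.048) for y in(-.03,.03)]+[(x,.083,.055) for x in(-.12,.03)]+[(x,y,.044) for x in(.04,) for y in(-.03,.03)]
for p in proj(env,"top",[tow(*q) for q in pts]): print(p)
E
```

```text
lip top L R
 [[-0.0707  0.0228  0.046 ]
 [-0.0694 -0.0303  0.046 ]]
front L R
 [[-0.0003  0.0214  0.035 ]
 [-0.0022 -0.0258  0.035 ]]
side lip top
 [[-0.0685 -0.025   0.046 ]
 [-0.0688  0.0263  0.046 ]]
side front
 [[ 0.0002 -0.0263  0.035 ]
 [-0.005   0.0206  0.035 ]]
jaw [[ 0.0171  0.0299  0.04  ]
 [ 0.0159 -0.0029  0.04  ]
 [ 0.0306  0.0259  0.04  ]
 [ 0.0302 -0.0051  0.04  ]]
jaw s [[ 0.0243  0.031   0.04  ]
 [ 0.0273 -0.0071  0.04  ]]
hinge side tab inner edge top [[-0.1202  0.0271  0.046 ]
 [-0.0079  0.0302  0.046 ]]
rail R inner [[ 0.043  -0.0313  0.035 ]
 [-0.0897 -0.0296  0.035 ]]
tabedge [[ 0.0316  0.0828  0.055 ]
 [-0.117   0.0823  0.055 ]] [[ 0.0282  0.0845  0.055 ]
 [-0.1186  0.0845  0.055 ]]
spray,sock [[ 0.1434  0.0799  0.06  ]
 [ 0.1112 -0.0144  0.06  ]]
[321.6222 237.152 ]
[299.474  241.4124]
[309.8657 182.6597]
[288.124  186.7324]
[281.8094 251.3826]
[270.5331 195.1705]
[311.1472 184.4796]
[289.1414 188.6058]
```

Estimates agree to 2–3 mm. The bracket's lip back is at jig x ≈ -70 mm, so the bracket is at x ≈ -35 mm, outside the jaw. I'll move above the tab and lip, set the gap to 60 mm and look.

```bash
cat >> h.py <<'E'
O=O-.0015*EY
R=np.c_[np.r_[-EX,0],np.r_[EY,0],[0,0,-1.]]
E
python3 - <<'E'
from bench import env
from h import *
import cv2
np.set_printoptions(precision=4,suppress=True)
env.move_ptp(tow(-.094,.036,.12),R)
env.move_gripper(.060)
env.move_linear(tow(-.094,.036,.075),feed=.08)
print(env.current_time(),env.current_finger_gap(),toj(env.current_ee_pos()),env.current_ft_force())
for n,w in(("side",(140,240,240,360)),("top",(165,275,245,375))):
    im=env.get_image(n)[w[0]:w[1],w[2]:w[3],::-1]; cv2.imwrite(f"pics/{n}1.png",cv2.resize(im,None,fx=5.4,fy=5.4,interpolation=cv2.INTER_CUBIC))
E
```

```text
3.75 0.05964420158272158 [[-0.0938  0.036   0.0752]] [-0.1605 -0.5536  0.1226]
```

View pics/side1.png

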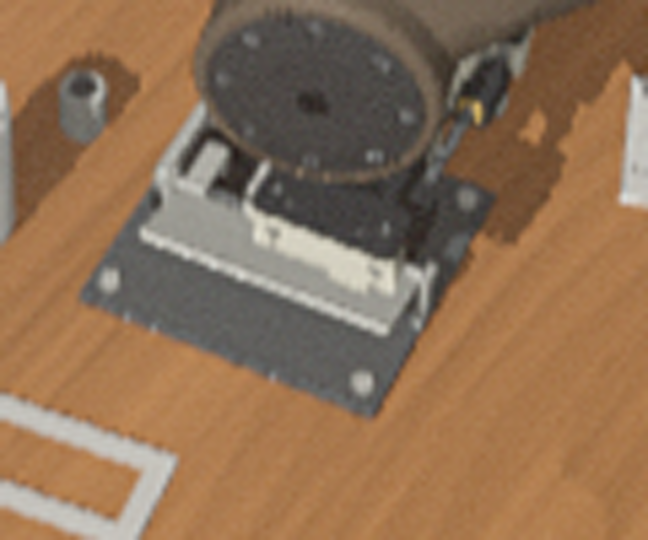

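View pics/top1.png

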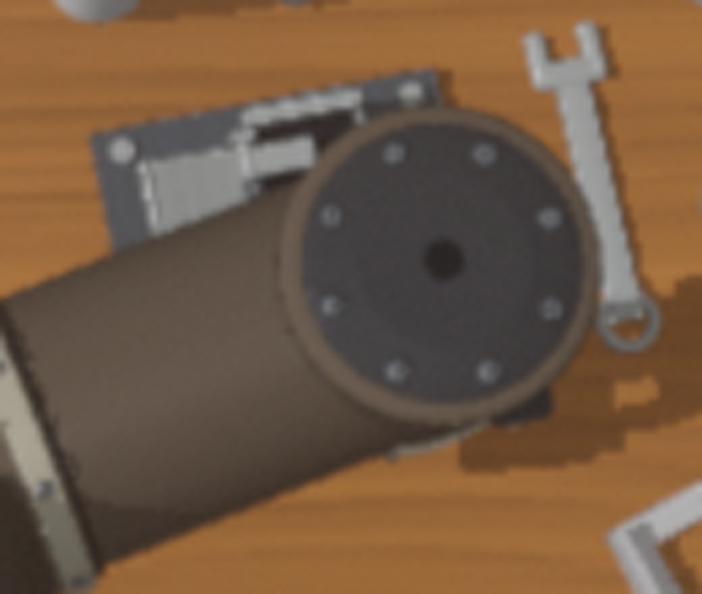

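In the side view the gripper hides the bracket, but the tab's outer edge (140,235)–(385,330) and the jaw at (210,160) are visible. The gripper (cream-coloured body) is over the tab as intended. Next I'll press down, logging force.

Run:
```python
from bench import env
from h import *
import cv2
np.set_printoptions(precision=4,suppress=True)
for z in (.062,.058,.054,.050,.047,.044,.041,.039):
    env.move_linear(tow(-.094,.036,z),feed=.05)
    f=env.current_ft_force(); fj=np.r_[f[:2]@EX,f[:2]@EY,f[2]]
    print(z,toj(env.current_ee_pos())[0],fj,env.current_moment(),env.current_time())
    if abs(f[2])>12: print("stop");break
n,w=("side",(140,240,240,360))
im=env.get_image(n)[w[0]:w[1],w[2]:w[3],::-1]; cv2.imwrite(f"pics/{n}2.png",cv2.resize(im,None,fx=5.4,fy=5.4,interpolation=cv2.INTER_CUBIC))
```

```text
0.062 [-0.0943  0.0359  0.0616] [-0.6429  0.356   0.6218] [ 0.047  -0.0727  0.0174] 4.2583
0.058 [-0.0942  0.036   0.0578] [ 0.5207 -0.2802 -0.3735] [-0.011   0.0104  0.0366] 4.5083
0.054 [-0.0937  0.036   0.054 ] [ 1.3531 -0.0794  1.296 ] [-0.0546 -0.2877 -0.0112] 4.7583
0.05 [-0.0937  0.0361  0.05  ] [0.7479 0.5582 2.075 ] [ 0.3252 -0.2824 -0.0067] 5.0083
0.047 [-0.0939  0.036   0.0469] [0.6482 0.8992 2.8303] [ 0.4309 -0.2333 -0.0468] 5.2583
0.044 [-0.0938  0.0361  0.044 ] [1.7775 2.0596 3.5256] [ 0.7247 -0.2015  0.0071] 5.5083
0.041 [-0.0939  0.036   0.041 ] [1.8196 0.6107 4.084 ] [ 0.4618 -0.2762 -0.074 ] 5.7583
0.039 [-0.0939  0.0359  0.0391] [ 0.9923 -0.2263  3.9792] [-0.1354 -0.4752 -0.0619] 6.0083
```

View pics/side2.png

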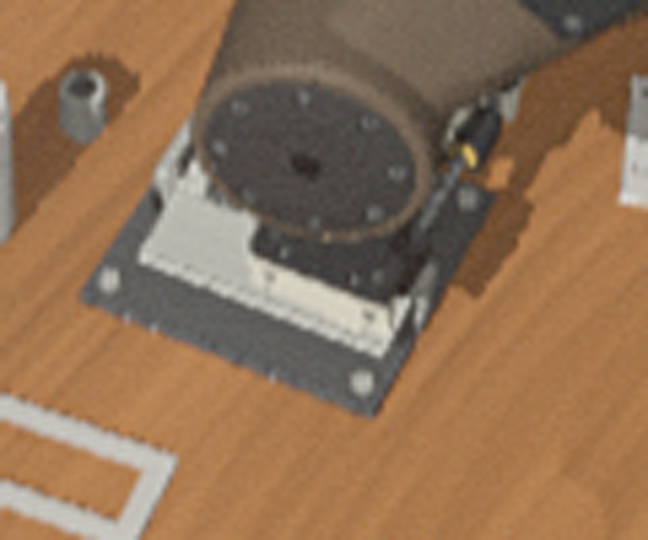

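The tab's outer edge has dropped from row 235 to 262 at its left corner, and the force rises as the spring should. Checking the angle from that pixel before pushing.

Run:
```python
from bench import env
from h import *
np.set_printoptions(precision=2,suppress=True)
for a in(0,.2,.3,.4,.45,.5,.55,.6):
    y,z=.033+.0505*np.cos(a)+.011*np.sin(a),.044+.011*np.cos(a)-.0505*np.sin(a)
    p=proj(env,"side",[tow(.03,y,z),tow(-.12,y,z)]); print(a,((p+.43-[240,140])*5.4).ravel(), "z at inner-edge 66:",44+10*np.cos(a)-33*np.sin(a))
```

```text
0 [141.82 229.55 389.92 329.38] z at inner-edge 66: 54.0
0.2 [140.59 242.76 387.39 342.47] z at inner-edge 66: 47.2445778621754
0.3 [140.61 248.42 386.71 348.01] z at inner-edge 66: 43.801198071431855
0.4 [141.05 253.36 386.42 352.8 ] z at inner-edge 66: 40.35980464384339
0.45 [141.42 255.55 386.42 354.9 ] z at inner-edge 66: 38.650608397856175
0.5 [141.9  257.54 386.53 356.79] z at inner-edge 66: 36.954782844965024
0.55 [142.47 259.34 386.73 358.48] z at inner-edge 66: 35.276566665883294
0.6 [143.15 260.93 387.02 359.97] z at inner-edge 66: 33.62015452706061
```

Clip angle is about 0.45 rad, with the bracket still outside the jaw. Now push, keeping the tab down, then close in on the stop in small steps with averaged force.

```bash
cat >> h.py <<'E'
def avg(env,n=6):
    F=[]
    for _ in range(n): env.hold(.02); F.append(env.current_ft_force())
    f=np.mean(F,0); return np.r_[f[:2]@EX,f[:2]@EY,f[2]]
E
python3 - <<'E'
from bench import env
from h import *
np.set_printoptions(precision=4,suppress=True)
z=.0385
base=[]
for x in(-.090,-.080,-.070,-.060,-.052,-.048,-.046,-.0445,-.0435):
    env.move_linear(tow(x,.036,z),feed=.04)
    f=avg(env); print(x,toj(env.current_ee_pos())[0],f,env.current_time())
E
```

```text
-0.09 [-0.0909  0.0359  0.0382] [-3.1772  0.2421  4.2769] 6.4083
-0.08 [-0.0795  0.0361  0.0387] [-1.4381  0.0339  4.2718] 6.9083
-0.07 [-0.0698  0.036   0.0386] [-1.9746  0.196   4.2467] 7.4083
-0.06 [-0.0597  0.0361  0.0386] [-1.9944  0.2714  4.4649] 7.9083
-0.052 [-0.0518  0.036   0.0386] [-2.0565  0.4668  4.4968] 8.3583
-0.048 [-0.048   0.036   0.0385] [-2.8855  0.6449  4.6253] 8.7083
-0.046 [-0.0462  0.036   0.0384] [-3.6949  0.1212  4.1848] 9.0583
-0.0445 [-0.0445  0.036   0.0385] [-4.1495  0.2288  4.6328] 9.4083
-0.0435 [-0.0435  0.036   0.0385] [-4.0213  0.5311  4.7025] 9.7583
```

Run:
```python
from bench import env
from h import *
np.set_printoptions(precision=4,suppress=True)
x=-.0435
while x<-.033:
    x+=.001
    env.move_linear(tow(x,.036,.0385),feed=.02)
    f=avg(env); print(round(x,4),toj(env.current_ee_pos())[0],f,env.current_moment(),env.current_time())
    if f[0]<-6.5: print("contact");break
```

```text
-0.0425 [-0.0424  0.036   0.0385] [-3.5658  0.7421  4.093 ] [0.0899 1.4537 0.0873] 10.1083
-0.0415 [-0.0414  0.036   0.0385] [-3.4613  0.4452  4.2631] [0.0235 1.4194 0.0881] 10.4583
-0.0405 [-0.0404  0.036   0.0385] [-3.7684  0.9161  4.0265] [0.0554 1.4435 0.1419] 10.8083
-0.0395 [-0.04    0.036   0.0384] [-5.428   1.3009  6.2451] [ 0.1096  2.0956 -0.0092] 11.1583
-0.0385 [-0.04    0.0359  0.0383] [-8.0178  2.2055  7.7923] [ 0.2312  3.0159 -0.0711] 11.5083
contact
```

The TCP has stalled at jig x = -40.0 mm (-39.5 mm expected at the stop) and the push force has risen to 8 N, so the bracket is home. I'll relax the push slightly and look before releasing.

Run:
```python
from bench import env
from h import *
import cv2
np.set_printoptions(precision=4,suppress=True)
env.move_linear(tow(-.0395,.036,.0385),feed=.02)
print(avg(env),toj(env.current_ee_pos())[0],env.current_time())
for n,w in(("side",(140,240,240,360)),("top",(165,275,245,375))):
    im=env.get_image(n)[w[0]:w[1],w[2]:w[3],::-1]; cv2.imwrite(f"pics/{n}3.png",cv2.resize(im,None,fx=5.4,fy=5.4,interpolation=cv2.INTER_CUBIC))
```

```text
[-5.3907  0.7447  4.7912] [-0.04    0.0359  0.0384] 11.8583
```

View pics/side3.png

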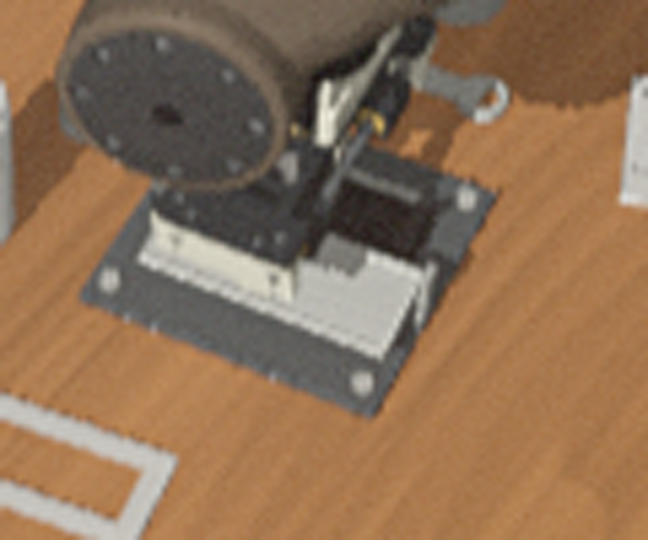

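View pics/top3.png

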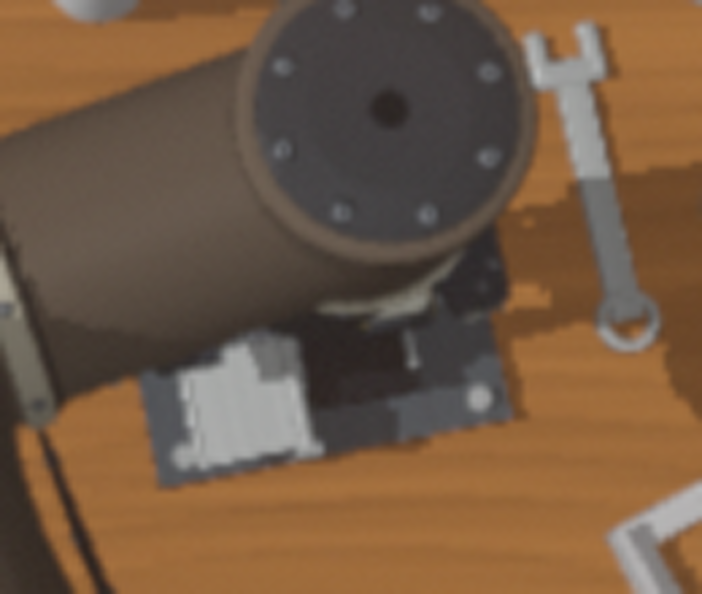

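Both views show the bed behind the bracket empty at top (350,360) and side (385,215), and the tab still down. I'll back the finger off the lip with the tab held down, then let the clip up gently and move clear.

Run:
```python
from bench import env
from h import *
import cv2
np.set_printoptions(precision=4,suppress=True)
env.move_linear(tow(-.050,.036,.0385),feed=.03)
print(avg(env),env.current_time())
env.move_linear(tow(-.050,.036,.065),feed=.03)
print(avg(env),env.current_time())
env.move_linear(tow(-.050,.036,.16),feed=.12)
env.move_ptp([.40,-.45,.25],R)
print(avg(env),env.current_time())
for n,w in(("side",(140,240,240,360)),("top",(165,275,245,375))):
    im0=env.get_image(n)[:,:,::-1]; cv2.imwrite(f"pics/{n}4full.png",im0)
    im=im0[w[0]:w[1],w[2]:w[3]]; cv2.imwrite(f"pics/{n}4.png",cv2.resize(im,None,fx=5.4,fy=5.4,interpolation=cv2.INTER_CUBIC))
```

```text
[3.3477 1.5107 3.8218] 12.5583
[ 0.3283 -0.1264  0.2404] 13.6917
[ 0.1288  0.0595 -0.2193] 16.3667
```

View pics/side4.png

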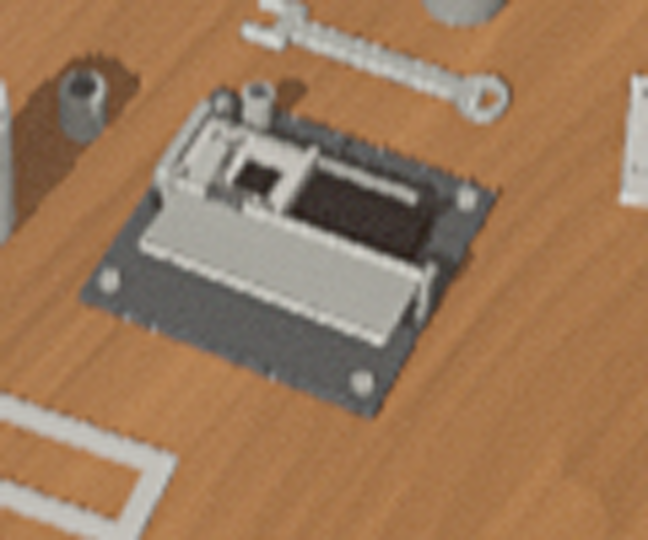

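View pics/top4.png

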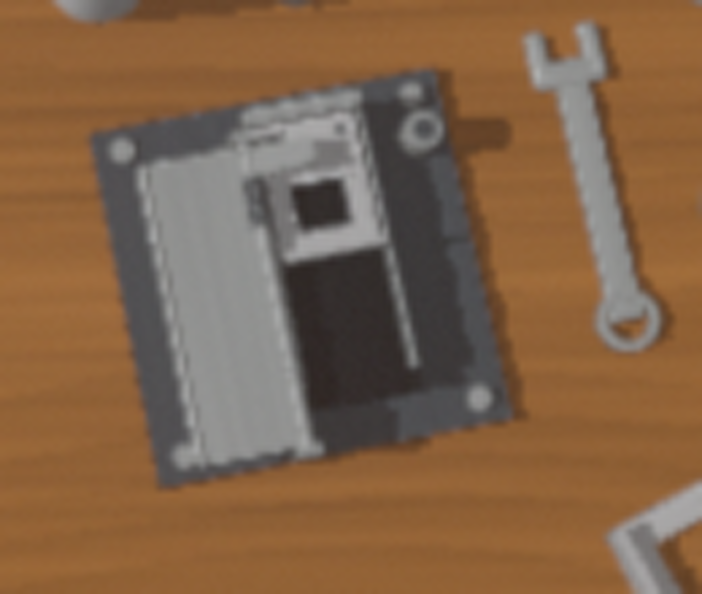

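View pics/top4full.png

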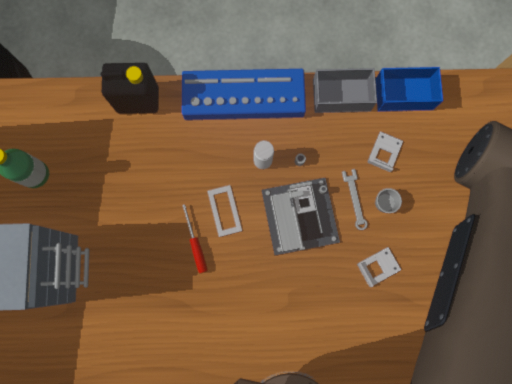

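The bracket sits against the stop with its lip at top (287,263)–(388,245), and the jaw rests on it at (300,152). The bystanders look unmoved. A quick numeric check, then hand in.

Run:
```python
from bench import env
from h import *
np.set_printoptions(precision=4,suppress=True)
print(toj(cast(env,"top",np.array([(287,263),(388,245)])/5.4+[245,165]-.41,.046)))
print(toj(cast(env,"side",np.array([(318,150),(287,213)])/5.4+[240,140]-.41,.046)))
import cv2
a=cv2.imread("pics/top0.png").astype(int);b=cv2.imread("pics/top4full.png").astype(int)
d=(abs(a-b).max(2)>40); d[:,400:]=0; d[300:]=0
ys,xs=np.nonzero(d); print("changed px box",xs.min(),xs.max(),ys.min(),ys.max())
env.hand_in(); print(env.current_time())
```

```text
[[-0.0295  0.0228  0.046 ]
 [-0.0301 -0.0276  0.046 ]]
[[-0.029  -0.0228  0.046 ]
 [-0.0334  0.0281  0.046 ]]
changed px box 292 318 185 229
the job is handed in; nothing more can be done
the job is handed in; nothing more can be done
```

The bracket is loaded and the job is handed in. I held the clip's tab down at about 0.45 rad with one fingertip. With the other I pushed the bracket by its lip until it stalled against the stop. I then backed off the lip with the tab still down, let the clip up slowly and moved clear, taking about 17 s in all.

**At the stop:** the tool stalled at jig x = -40.0 mm, where -39.5 mm was expected. The push force rose from about 4 N to 8 N.

**Position after release:** the top view puts the lip's back face at -29.5 and -30.1 mm, where fully home is -30 mm. The side view gave -29.0 and -33.4 mm. The second side-view point is about 3 mm off and disagrees with the top view; I put that down to a coarsely picked corner.

**Jaw and surroundings:** both pictures show the jaw resting on the bracket. In the part of the top picture I compared with the start, covering all the bystanders, only pixels inside the jig had changed. Force on the tool was about zero at the end.

**Not measured:** I had no direct reading of the jaw's clamping force or the clip angle. The 0.45 rad is estimated from the pictures, and the clamping is judged from them alone.

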